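# Ease a split die block apart with a separating wedge

## Task

The two halves of the aluminium die block are stuck together on their dowels. Take the separating wedge (the tool with the oblong handle, not the round pin punch) from the stand and push it straight down into the pry notch at one end of the seam until its collar meets the block, then do the same at the other end, so that the halves come evenly apart. Put the wedge back upright in its slot in the stand and let go.

Things in the scene. Friction and masses are not known exactly. Their poses are not given: they have to be found in the camera images.
- wedge_handle (a point): Centre of the wedge's handle (x thickness, y width, z up): black, oblong, 18 x 36 mm, 60 mm tall; grip the 18 mm. Top cap 32 mm above. Collar 40 x 54 mm, 8 mm thick, underside 38 mm below. Steel blade 20 mm wide, 19 mm thick at the collar, 3 mm at the tip, 92 mm below this point. Loose, about 0.2 kg; hangs by its collar in one slot of the stand. The punch beside it has a round handle.
- near_half_seam (a point): Middle of the seam at the top face, on the aluminium half nearer the robot; x across the seam to the far half, y along it, z up. Half: 52 x 150 x 60 mm, top 72 mm above the trolley. Pry notches at both ends of the seam, centred 57 mm along +y and -y from here, 32 mm long: V mouth 21 mm wide in x, narrowing over 16 mm depth to a 6 mm slot that is 60 mm deep from the top.
- far_half_seam (a point): Same point and axes on the far half; shut, the two points coincide. A blade pushed into a notch drives both halves apart at that end only; they stay where pushed. Pushing down takes about 6 to 12 N. With the collar down on the block (handle centre 38 mm above the top face) that end gapes about 8 mm.
- stand: Fixed tool stand, 90 mm (x) by 160 mm (y); origin at the centre of its underside, on the trolley. Grey top plate 70 mm above it with two through slots, 26 mm (x) by 34 mm (y), centred 36 mm along +y and -y; 52 mm free below the plate. A tool hangs with its collar on the plate: wedge handle centre 108 mm above the origin, wedge axes parallel to the stand's.
There are look-alikes about, which are no part of the job. Leave any brown look-alike of the part that bears wedge_handle alone.

How it is judged:
By the outcome, as a careful person would: the job done as asked, in the order asked, and still so for the second after the job is handed in, with the robot touching nothing.
It also fails if it takes over 54 s, if anything falls off the work surface, if the arm or the gripper's body presses on something with over 40 N, if the wrist force passes 120 N, or if a joint passes its speed limit or range.

## Robot

A 6-joint arm with a two-finger parallel gripper is mounted at the origin on a cart in front of the work surface, level with it; the furniture and walls round the work are solid. World frame = base frame: x ahead of the robot, y to its left, z up, the work surface at z = 0. Lengths are in mm, angles in rad, forces in N, time in s.
With the tool pointing down it reaches from about 325 to 875 mm from the base axis. Payload 4.4 kg.
Tool frame: the origin (TCP) lies on the centre line of the jaws, within the pads' length; the fingertips stand bot.finger_overhang ahead of it and the grasp point (between the pads) lies 6 mm ahead of it (bot.finger_overhang is the distance from the TCP to the fingertips, in mm); z points along the fingers, y is the line along which they close (so a half turn about z gives the same grasp; the last joint's range is limited). The gripper opens to 85 mm and grips with 20 to 120 N. Pads are 22 mm wide; open, the fingers measure 114 mm over their backs; the gripper's body (76 mm by 85 mm) begins 54 mm behind the grasp point. The pads swing forward as they close: fully open they stand 13 mm farther back than shut.
Start: joints at [1.03, 0.207, 1.542, -0, 1.393, -0.15], TCP at [218.512, 531.865, 256.282] pointing down, gripper open.
Joint ranges: [-2.73, 2.73], [-0.86, 2.22], [0.23, 2.46], [-1.11, 4.25], [0.08, 2.63], [-2.82, 2.82]. Speed limits (rad/s): [2.79, 2.79, 3.14, 3.14, 3.14, 3.14].

## Interface

Orientations are given as [roll, pitch, yaw] about the fixed x, y, z axes, in that order (R = Rz(yaw) Ry(pitch) Rx(roll)).
In Python, from bench import bot gives the robot as it stands. Calls block until the motion is done:
- bot.goto(position, orientation): joint-space move of the TCP to a pose.
- bot.move_linear(position, velocity=150, frame=None, contact_N=None): straight line of the TCP; frame=None keeps the orientation; velocity is the mean speed in mm/s. With contact_N (N) it stops when the force on the tool has changed by that much, and returns True; else False.
- bot.movej(angles): joint-space move.
- bot.set_gripper(opening, f_grip=None): finger opening in mm; f_grip is the grip in N (None keeps the last); returns when the fingers have stopped.
- bot.sleep(seconds).
- bot.inverse_kinematics(position, orientation): joint angles nearest the present ones, or None.
- bot.get_state(): the state.
- bot.grab_frame(name): name is "scene" or "top"; returns a dict with "image" (400x640x3 uint8, red, green, blue), "vfov" (degrees; the focal length in pixels is half the picture's height over the tangent of half this angle, whatever the lens; pixels are square), "cx", "cy" (the principal point, pixels), "D" ([k1, k2, p1, p2, k3] as OpenCV has them; the pictures are not rectified), "position" and "attitude" of the camera in the world. Camera axes: x right, y up, looking along -z (the intrinsics and any distortion apply to the point x, -y, -z); pixel columns grow to the right and rows downward; lengths in mm; the calibration is good to about 2 mm. A picture is of the moment at which its call begins. There is no depth.
A pose or a line that the arm cannot do raises bot.PlanningError and nothing moves.
- bot.job_done(): hands the job in; it is judged then, once.
The state is a dict: "time_s": time; "joint_pos": joint angles; "qd": joint speeds; "effort": joint torques, N m; "ee_pos": TCP position; "eef_rot": TCP orientation; "force": force on the tool from outside, world axes, zero at the start; "torque": the same for the moment, N m; "opening": finger opening in mm; "finger_force": force on a finger pad.
Only numpy, scipy, OpenCV 4.12 (cv2) and the standard library are available. Lean on these libraries where they do the work, as an engineer would, in place of code of your own. Each camera call takes 0.05 s, during which the arm holds its last target. There are 200 camera calls.

## Working session

There is one attempt and no reset: what is moved stays moved. The work goes in short steps, each a Python script; the robot and the scene stay as the last script left them, time stands still between calls to the robot, and variables do not carry over. Pictures are saved under pics/ and viewed, at most 10 in all, crops included, and the job is handed in when it is done.

```bash
ls; mkdir -p pics; cat > h.py <<'E'
import numpy as np, cv2
from scipy.spatial.transform import Rotation as Rn
from bench import bot
def save(f,name,crop=None,s=1):
    im=f["image"]
    if crop: im=im[crop[1]:crop[3],crop[0]:crop[2]]
    cv2.imwrite("pics/"+name,cv2.resize(im[:,:,::-1],None,fx=s,fy=s,interpolation=cv2.INTER_CUBIC))
def cam(f):
    h=f["image"].shape[0]; F=h/2/np.tan(np.radians(f["vfov"])/2)
    K=np.array([[F,0,f["cx"]],[0,F,f["cy"]],[0,0,1.]])
    a=np.array(f["attitude"],float)
    R=a if a.shape==(3,3) else Rn.from_euler("xyz",a).as_matrix()
    return K,np.array(f["D"],float),R@np.diag([1,-1,-1.]),np.array(f["position"],float)
def onplane(f,px,z):
    K,D,R,p=cam(f)
    u=cv2.undistortPoints(np.array(px,float).reshape(-1,1,2),K,D).reshape(-1,2)
    d=np.c_[u,np.ones(len(u))]@R.T
    return p+d*((z-p[2])/d[:,2:3])
def proj(f,P):
    K,D,R,p=cam(f)
    return cv2.projectPoints((np.array(P,float).reshape(-1,3)-p)@R,np.zeros(3),np.zeros(3),K,D)[0].reshape(-1,2)
E
python3 - <<'E'
from h import *
for n in("scene","top"):
    f=bot.grab_frame(n); save(f,n+"0.png"); print(n,f["vfov"],f["cx"],f["cy"],f["D"],f["position"],f["attitude"])
print(bot.get_state(),bot.finger_overhang)
E
```

```text
pics
scene 48.80590338257544 314.7779371558626 201.13813704969377 [-0.01853159  0.          0.          0.          0.        ] [ 140.67487125 -482.62088416  698.32294059] [ 0.85423186 -0.00310436 -0.50686846]
top 55.62962841047273 320.9774455712551 199.53838814436315 [-0.01067  0.       0.       0.       0.     ] [388.41296956 140.30173628 938.76804069] [ 1.54591331e-01 -1.56679232e-03 -1.59052203e+00]
{'time_s': 0.1, 'joint_pos': array([ 1.03050461e+00,  2.07394790e-01,  1.54286306e+00, -2.50407448e-06,
        1.39352580e+00, -1.50541344e-01]), 'qd': array([-0.00177748, -0.00136615, -0.00394176,  0.00045679, -0.00207391,
        0.00087682]), 'effort': array([-2.43517261e-04, -3.84087217e+01, -2.92549270e+01, -1.83506299e-04,
        4.71994572e-03,  7.26792621e-06]), 'ee_pos': array([218.16378191, 531.28862638, 255.18312159]), 'eef_rot': array([-3.13942607e+00, -3.26154563e-04,  2.75184238e+00]), 'force': array([ 0.68668628, -0.2360934 ,  0.19436051]), 'torque': array([ 0.04389144, -0.00318118, -0.02349423]), 'finger_force': 0.0, 'opening': 84.94927073049118} 25.0
```

View pics/scene0.png

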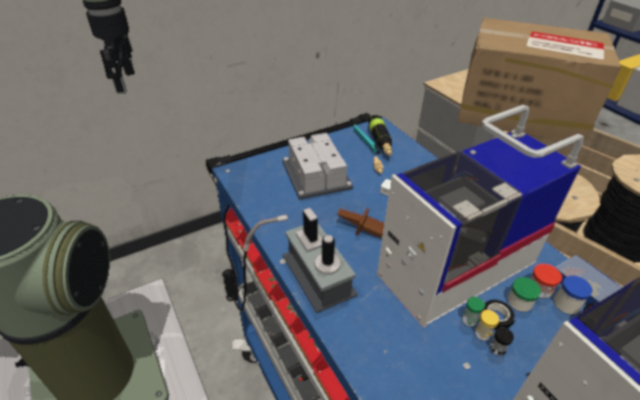

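View pics/top0.png

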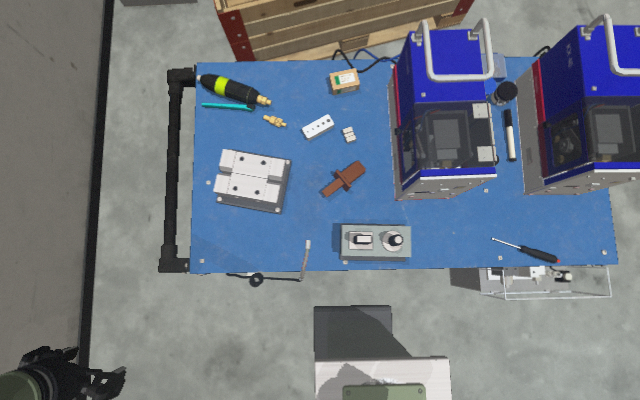

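Top view: die block at about (250,180), stand at (375,241) with wedge (oblong) left at about (361,239) and punch right (394,240). The brown look-alike lies at (343,178). A gooseneck rod stands at about (305,250).

```bash
python3 - <<'E'
from h import *
f=bot.grab_frame("top"); np.savez("top.npz",**{k:np.array(v) for k,v in f.items()}); save(f,"top1.png",(200,135,420,275),3.6)
f=bot.grab_frame("scene"); np.savez("scene.npz",**{k:np.array(v) for k,v in f.items()}); save(f,"scene1.png",(220,120,380,310),3.1)
E
```

```text
(no output)
```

View pics/top1.png

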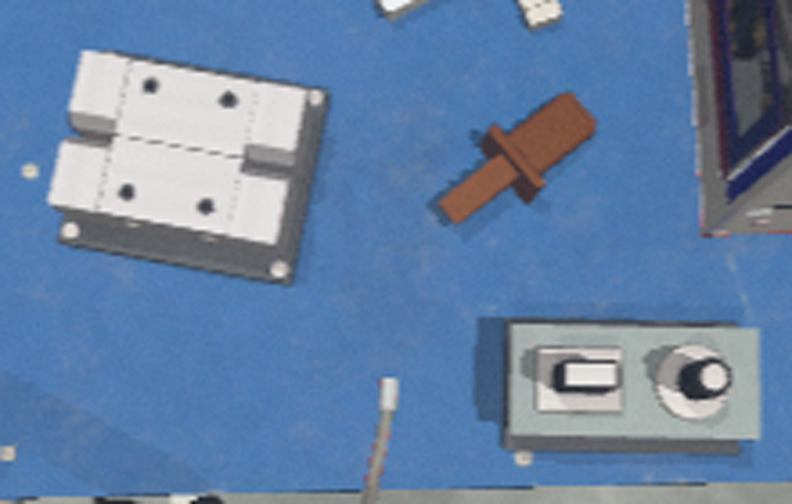

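View pics/scene1.png

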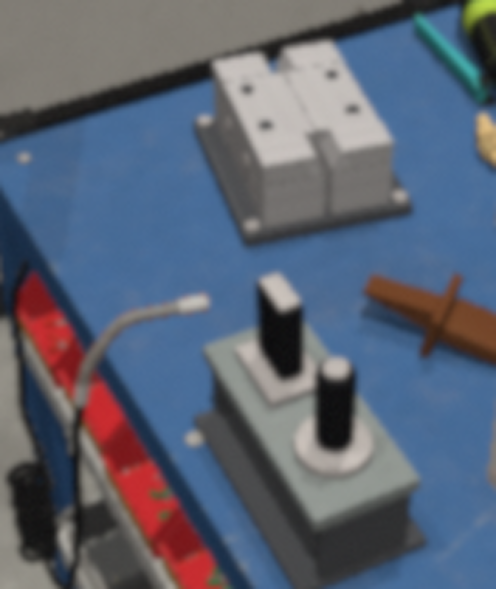

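```bash
cat > m.py <<'E'
from h import *
def rect(f,mask,z):
    c=max(cv2.findContours(mask.astype(np.uint8),cv2.RETR_EXTERNAL,cv2.CHAIN_APPROX_NONE)[0],key=cv2.contourArea)
    P=onplane(f,c.reshape(-1,2),z)[:,:2].astype(np.float32)
    (c0,s,a)=cv2.minAreaRect(P); return np.round(c0,1),np.round(s,1),round(a,2)
def roi(shape,x0,y0,x1,y1):
    m=np.zeros(shape,bool); m[y0:y1,x0:x1]=1; return m
if __name__=="__main__":
    f=dict(np.load("top.npz")); im=f["image"]; hsv=cv2.cvtColor(im,cv2.COLOR_RGB2HSV); H,S,V=[hsv[...,i].astype(int) for i in range(3)]
    print("block V",[tuple(hsv[y,x]) for x,y in((220,183),(242,170),(270,198),(275,178),(225,169),(270,207))])
    print("stand",[tuple(hsv[y,x]) for x,y in((345,250),(363,229),(363,239),(352,246),(345,258),(394,240))])
    for t in (180,200,215):
        print("block",t,rect(f,cv2.morphologyEx(((V>t)&(S<40)&roi(V.shape,205,140,300,215)).astype(np.uint8),cv2.MORPH_CLOSE,np.ones((5,5))),72))
    for lo in (110,130):
        print("plate",rect(f,(V>lo)&(S<70)&roi(V.shape,335,215,420,262),70))
    print("cap",rect(f,(V>190)&(S<40)&roi(V.shape,353,233,374,245),140))
    # seam points, tie to z 72
    c=lambda u,v:(200+u/3.6-.36,135+v/3.6-.36)
    s=onplane(f,[c(113,137),c(245,157),c(50,205),c(62,140),c(275,243),c(83,50),c(308,88)],72); print(np.round(s,1))
    # gooseneck tip
    g=dict(np.load("scene.npz"))
    def tri(pa,pb):
        A=onplane(f,[pa],0)[0];B=onplane(g,[pb],0)[0];ca,cb=f["position"],g["position"]
        da,db=A-ca,B-cb; t=np.linalg.lstsq(np.c_[da,-db],cb-ca,rcond=None)[0]
        return np.round((ca+t[0]*da+cb+t[1]*db)/2,1),np.linalg.norm(ca+t[0]*da-cb-t[1]*db)
    d=lambda u,v:(220+u/3.1-.36,120+v/3.1-.36)
    print("tip",tri(c(390,385),d(205,300)))
    print("cap tri",tri(c(587,375),d(279,290)))
    # block seam ends cross-check in scene
    print("scene proj of seam ends",proj(g,s), "seen approx", d(318,135),d(275,72))
E
python3 m.py
```

```text
block V [(np.uint8(12), np.uint8(6), np.uint8(223)), (np.uint8(0), np.uint8(3), np.uint8(221)), (np.uint8(0), np.uint8(3), np.uint8(226)), (np.uint8(15), np.uint8(3), np.uint8(146)), (np.uint8(6), np.uint8(9), np.uint8(148)), (np.uint8(109), np.uint8(26), np.uint8(107))]
stand [(np.uint8(81), np.uint8(14), np.uint8(178)), (np.uint8(78), np.uint8(15), np.uint8(168)), (np.uint8(13), np.uint8(10), np.uint8(230)), (np.uint8(13), np.uint8(8), np.uint8(227)), (np.uint8(111), np.uint8(18), np.uint8(101)), (np.uint8(120), np.uint8(3), np.uint8(100))]
block 180 (array([574.6, 300.9]), array([159.7, 122.2]), 78.66)
block 200 (array([583.8, 299.1]), array([158.6, 103. ]), 78.49)
block 215 (array([584.6, 303.6]), array([147.2, 102.2]), 78.4)
plate (array([421.4,  14.5]), array([161.4,  81.6]), 88.87)
plate (array([426.6,  13.2]), array([157.5,  70. ]), 87.56)
cap (array([428.3,  47.9]), array([25.4, 10.5]), 88.86)
[[591.1 345.5  72. ]
 [576.1 259.6  72. ]
 [547.  385.4  72. ]
 [589.8 378.6  72. ]
 [519.4 240.3  72. ]
 [650.  366.2  72. ]
 [621.4 218.6  72. ]]
tip (array([430. , 168.4,  35.2]), np.float64(2.5278481302879965))
cap tri (array([427.7,  50.7, 140.9]), np.float64(0.16540050908682521))
scene proj of seam ends [[310.78942778 143.45895865]
 [322.44470989 162.58330375]
 [288.27350727 140.47875584]
 [304.21273266 137.35484022]
 [305.4227923  173.82632352]
 [326.68750873 133.58025231]
 [347.50685181 166.10786247]] seen approx (322.2206451612903, 163.1883870967742) (308.3496774193548, 142.86580645161288)
```

```bash
python3 - <<'E'
from h import *
# seam: darkest subpixel row per column in top picture
f=dict(np.load("top.npz")); g=cv2.cvtColor(f["image"],cv2.COLOR_RGB2GRAY).astype(float)
pts=[]
for u in range(235,266):
    v0=173.2+(u-231.4)*(178.7-173.2)/36.7; vs=np.arange(int(v0)-2,int(v0)+4); w=np.clip(215-g[vs,u],0,None)
    if w.sum()>15: pts.append((u,(vs*w).sum()/w.sum()))
P=onplane(f,pts,72)[:,:2]; c=P.mean(0); d=np.linalg.svd(P-c)[2][0]; d*=np.sign(d[1])
print("seam",len(pts),np.round(c,1),np.round(d,3),"yaw",np.degrees(np.arctan2(-d[0],d[1])),"res",np.abs((P-c)@[d[1],-d[0]]).max())
print("x at y=302:",c[0]+(302-c[1])*d[0]/d[1])
yaw=np.pi/2-np.radians(1.1); O=[np.pi,0,yaw]
bot.goto([428,49.5,230],O); bot.set_gripper(60)
bot.move_linear([428,49.5,114.8],velocity=120)
bot.set_gripper(0,f_grip=90)
s=bot.get_state(); print(s["time_s"],s["ee_pos"],s["eef_rot"],s["opening"],s["finger_force"],s["force"],s["joint_pos"])
save(bot.grab_frame("scene"),"grip.png",(220,60,420,310),2.4)
E
```

```text
seam 27 [583.4 298.6] [0.205 0.979] yaw -11.844082530573798 res 1.0338767345292972
x at y=302: 584.1391104962689
4.05 [428.62190656  49.45786716 115.52338169] [3.14019862e+00 9.29493409e-05 1.55162182e+00] 16.913219348654373 88.14039945602417 [ 0.07986399 -0.63844589  4.50513954] [-8.62579554e-02  7.80152860e-02  2.01249631e+00  8.14338341e-07
  1.04968393e+00 -6.70839192e-02]
```

View pics/grip.png

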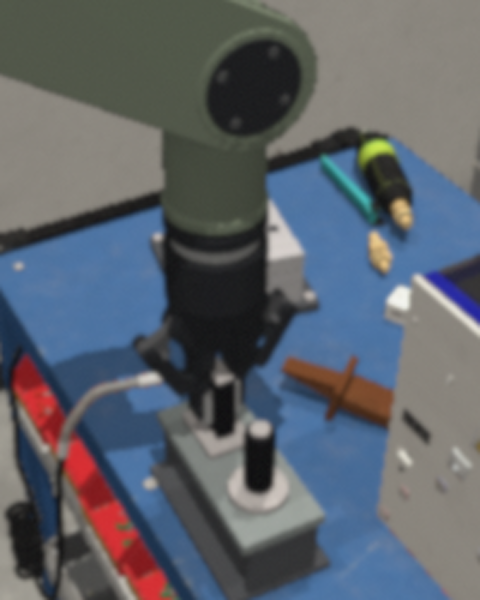

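Wedge is gripped squarely in the left slot (at about (225,400)). I'll lift it and hover over the -y notch.

```bash
cat > g.py <<'E'
from h import *
BY=np.radians(-11.6); O=[np.pi,0,np.pi/2+BY]; ex=np.array([np.cos(BY),np.sin(BY)]); ey=np.array([-np.sin(BY),np.cos(BY)])
C=np.array([583.9,301.5]); Z0=171.5  # TCP z with tip level with top face
E
python3 - <<'E'
from g import *
s=bot.get_state()["ee_pos"]
bot.move_linear([428,49.5,215],velocity=120)
n=C-57*ey
bot.goto([*n,235],O); bot.move_linear([*n,186],velocity=120)
s=bot.get_state(); print(s["time_s"],n,s["ee_pos"],s["eef_rot"],s["force"],s["opening"])
f=bot.grab_frame("scene"); save(f,"hov.png",(270,80,390,210),4.6)
f2=bot.grab_frame("top"); save(f2,"hovt.png",(205,120,325,220),5)
tip=[*s["ee_pos"][:2],s["ee_pos"][2]-7.5-92]
print("tip crop scene",(proj(f,tip)-[270,80]+.4)*4.6,"notch", (proj(f,[*n,72])-[270,80]+.4)*4.6)
E
```

```text
6.6083 [572.43855849 245.66421077] [572.48669262 245.01635553 186.19421538] [3.14154335e+00 5.53914948e-05 1.36745146e+00] [-0.17793069 -0.1207506  -1.74879564] 16.563328332231915
tip crop scene [[251.49881616 375.27416411]] notch [[250.30473972 397.7437621 ]]
```

View pics/hov.png

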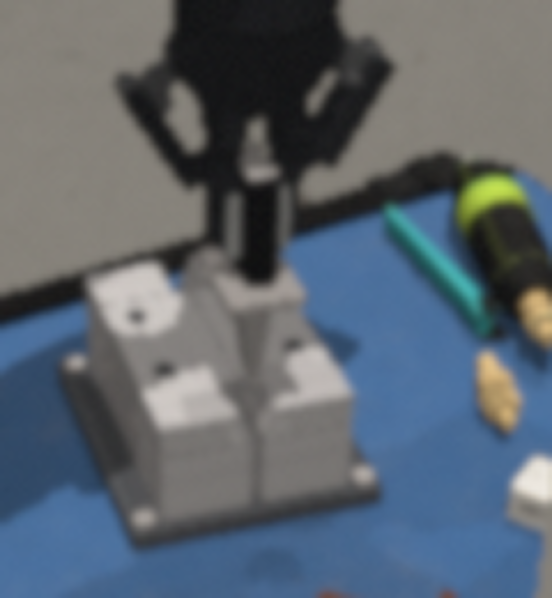

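View pics/hovt.png

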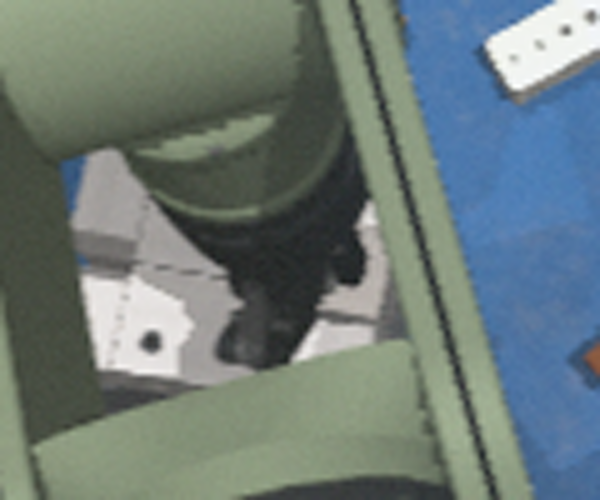

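Scene view: blade tip at about (250,378) over the notch at (252,400), well lined up. Now probe the V walls for the centre.

```bash
cat >> g.py <<'E'
def st():
    s=bot.get_state(); return s["ee_pos"],s["force"],s["time_s"]
def probe(n,z):
    """centre the tip between the V walls at TCP height z; returns the x correction along ex"""
    r=[]
    for sg in (1,-1):
        p0=np.array(n); hit=bot.move_linear([*(p0+sg*7*ex),z],velocity=12,contact_N=2.5)
        p,F,t=st(); r.append((p[:2]-p0)@ex); print(sg,hit,round(r[-1],2),np.round(F,1),round(t,2))
        bot.move_linear([*p0,z],velocity=40)
    return sum(r)/2
E
python3 - <<'E'
from g import *
n=C-57*ey
print(bot.move_linear([*n,Z0-8],velocity=25,contact_N=3),st())
c=probe(n,st()[0][2]); print("corr",c)
E
```

```text
False (array([572.61693869, 245.73420659, 163.73639731]), array([-0.87161284, -0.68278407, -2.86644299]), 7.7583)
1 True 5.71 [-0.5 -0.3 -2.2] 8.41
-1 True -4.97 [ 1.8 -0.2  0.2] 9.2
corr 0.3692756115120388
```

```bash
cat >> g.py <<'E'
def push(n):
    for z,cn in ((155,12),(140,20),(121,20),(113,14)):
        h=bot.move_linear([*n,z],velocity=22 if z>115 else 10,contact_N=cn)
        p,F,t=st(); print(z,h,np.round(p,2),"F",np.round(F,1),"lat",round(float(F[:2]@ex),1),round(t,2))
        if h: break
E
python3 - <<'E'
from g import *
push(C-57*ey+.37*ex)
E
```

```text
155 False [572.63 245.58 154.78] F [-0.3 -0.3 -2.7] lat -0.2 10.06
140 False [573.   245.7  140.27] F [-0.2  0.5  1.1] lat -0.3 10.89
121 False [572.44 245.48 120.48] F [ 0.7 -0.2 -1.1] lat 0.8 11.91
113 True [573.03 245.59 117.33] F [-0.9  0.9  4.4] lat -1.0 12.47
```

```bash
python3 - <<'E'
from g import *
n=C-57*ey+.37*ex
print(bot.move_linear([*n,114],velocity=8,contact_N=18),st())
save(bot.grab_frame("scene"),"p1.png",(270,90,390,210),4.6)
E
```

```text
False (array([573.29601003, 245.60497477, 117.11208212]), array([-6.59442765, -3.39409644, 15.50143426]), 12.925)
```

View pics/p1.png

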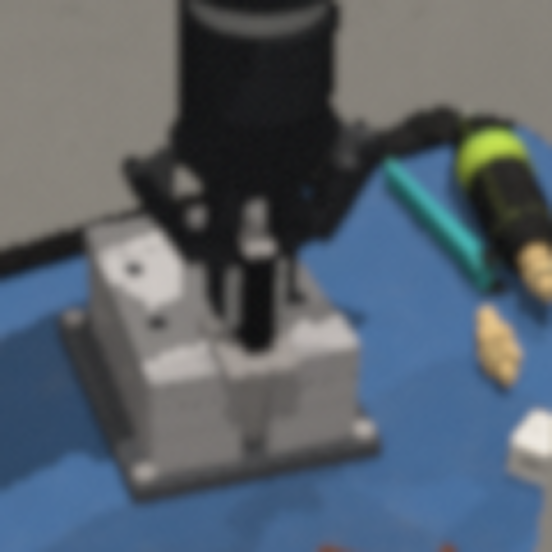

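Collar is seated (17 N held, z stops at 117) and that end gapes. Now the +y end.

```bash
python3 - <<'E'
from g import *
n=C-57*ey+.37*ex; m=C+57*ey+.37*ex
bot.move_linear([*n,190],velocity=90); print(st(),bot.get_state()["opening"])
bot.move_linear([*m,190],velocity=120)
print(bot.move_linear([*m,Z0-8],velocity=30,contact_N=4),st())
c=probe(m,st()[0][2]); print("corr",c)
if abs(c)<2.5: push(m+c*ex); print(bot.move_linear([*(m+c*ex),114],velocity=8,contact_N=18),st())
save(bot.grab_frame("scene"),"p2.png",(270,90,390,210),4.6)
E
```

```text
(array([572.19359926, 245.42573623, 189.10646617]), array([ 0.06812201,  0.26679199, -1.79349214]), 13.9667) 16.813117327458677
False (array([595.92776651, 357.38703285, 163.84729749]), array([ 0.29828704, -0.82223641, -2.16668919]), 16.1)
1 False 6.72 [-1.3  0.3 -0.6] 16.83
-1 True -5.24 [ 1.7 -0.3  0.3] 17.69
corr 0.7394830740731906
155 False [596.34 357.07 154.73] F [ 0.6 -0.2 -2.4] lat 0.6 18.56
140 False [596.77 357.16 140.39] F [-0.4  0.5  1.2] lat -0.5 19.39
121 False [596.21 357.02 120.55] F [ 0.3  0.2 -0.3] lat 0.2 20.41
113 True [596.78 357.24 117.27] F [-0.7 -1.2  5. ] lat -0.5 21.04
False (array([596.89802844, 357.38116613, 116.99877034]), array([-5.11352067, -2.5987134 , 12.15300467]), 21.4667)
```

View pics/p2.png

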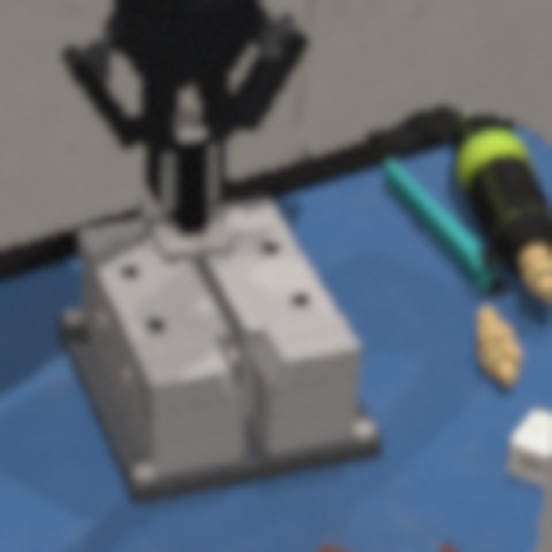

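Both ends show the gap (seam open from (205,265) to (245,380)). Return the wedge.

```bash
python3 - <<'E'
from g import *
m=C+57*ey+1.1*ex; OS=[np.pi,0,np.pi/2-np.radians(1.1)]
bot.move_linear([*m,195],velocity=90); bot.move_linear([*m,240],velocity=150)
bot.goto([428.3,49.5,235],OS); bot.sleep(.2)
print(bot.move_linear([428.3,49.5,128],velocity=80,contact_N=8),st())
print(bot.move_linear([428.3,49.5,113],velocity=20,contact_N=5),st())
if st()[0][2]<118:
    bot.set_gripper(60); bot.move_linear([428.3,49.5,240],velocity=130)
    bot.goto([300,400,260],OS)
print(st(),bot.get_state()["opening"])
f=bot.grab_frame("top"); np.savez("top2.npz",**{k:np.array(v) for k,v in f.items()}); save(f,"end.png",(200,135,420,275),3.6)
E
```

```text
False (array([428.86880116,  49.45552219, 128.58764329]), array([ 0.59925048,  0.71785987, -1.73926408]), 26.0167)
True (array([428.21493703,  49.51232193, 115.53065462]), array([ 0.61257231, -0.30974172,  4.37049616]), 26.625)
(array([300.52788845, 399.29601209, 259.66943204]), array([-0.23914484,  0.48528206,  0.26877367]), 29.625) 59.90211887502411
```

View pics/end.png

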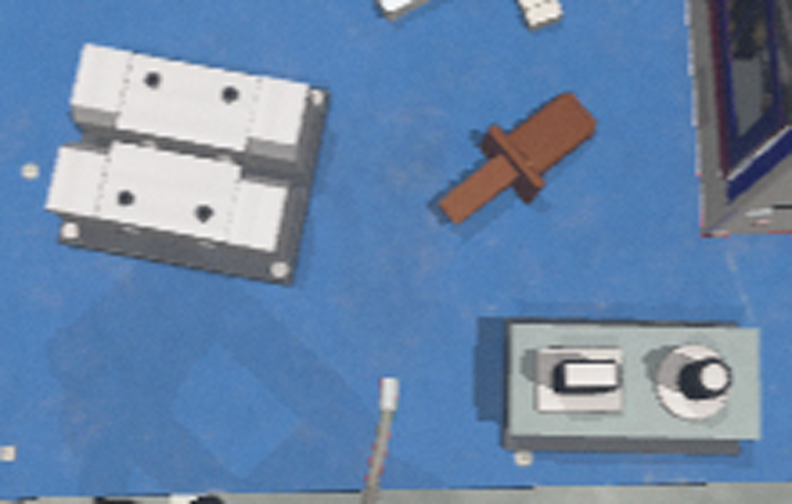

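The halves have parted evenly: hole spacing across the seam grew from about 109 to 122 crop px at both ends, roughly 8 mm. The wedge hangs upright in its slot, and the arm is clear.

```bash
python3 -c "
from bench import bot
print(bot.job_done())"
```

```text
the job is handed in; nothing more can be done
None
```

I pushed the wedge down to its collar at both ends of the seam, which parted the die halves evenly by about 8 mm (measured in the top camera picture). The wedge is back upright in its slot and released, and I handed the job in after about 30 s of the 54 s allowed.

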